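# Find the turntable that runs freely and stand the tin on it

### The arm

A 6-joint arm with a two-finger parallel gripper is mounted at the origin on a cart in front of the work surface, level with it; the furniture and walls round the work are solid. World frame = base frame: x ahead of the robot, y to its left, z up, the work surface at z = 0. Lengths are in m, angles in rad, forces in N, time in s.
With the tool pointing down it reaches from about 0.325 to 1 m from the base axis. Payload 5.1 kg.
Tool frame: the origin (TCP) lies at the very end of the fingers, on their centre line; the grasp point (between the pads) lies 19 mm behind it (pinch_z is the distance from the TCP to the grasp point, in m); z points along the fingers, y is the line along which they close (so a half turn about z gives the same grasp; the last joint's range is limited). The gripper opens to 85 mm and grips with 20 to 120 N. Pads are 22 mm wide; open, the fingers measure 114 mm over their backs; the gripper's body (76 mm by 85 mm) begins 54 mm behind the grasp point. The pads swing forward as they close: fully open they stand 13 mm farther back than shut.
Start: joints at [1.233, 0.124, 1.65, -0, 1.367, -0.083], TCP at [0.164, 0.629, 0.231] pointing down, gripper open.
Joint ranges: [-2.61, 2.61], [-1.02, 2.33], [0.03, 2.71], [-1.35, 4.49], [0.32, 2.68], [-2.91, 2.91]. Speed limits (rad/s): [2.57, 2.57, 3.14, 3.14, 3.14, 3.14].

### API

Orientations are given as a unit quaternion [w, x, y, z].
In Python, from cell import * gives the robot as it stands.
- The arm moves only by the tool send_rows, never from a script. Its argument "targets" is a list of rows, each a list of 4 numbers: the shift along the tool's x, y, z in mm, then the turn about the tool's z in degrees. A call has 1 to 12 rows; each row is the pose to reach, as a shift and turn from the pose commanded when the call began, along the tool's axes at that moment; what a row does not reach only later rows make up. A row lasts 1/8 s, in which the tool goes at most 62.5 mm and 10.7 degrees, less where a joint would pass 70% of its speed; a pose out of reach is approached as far as the arm can. A call with a gripper value outside its range is refused whole. "fingers" is the opening, from 0 (shut) to 1 (fully open), set as the call begins (left out, the last holds). The fingers move at their own pace and stop on an object; "newtons" is the grip in N (left out, the last holds). Time passes only in rows, so rows that repeat a pose let the fingers close. It gives the time, the measured TCP pose, the force, the opening and the grip force at its end, in the units of the state.
- read_state(): the state, without advancing time (a new reading comes with each control period).
- grab_frame(name): name is "scene" or "top" or "wrist"; returns (picture, depth): 400x640x3 uint8, red, green, blue; 400x640 float32, m along the optical axis (not along the pixel's ray), 0 where there is no reading.
- calibration(name): a dict with "mtx" (3x3 intrinsics, pixels), "R" (3x3) and "t" (3): a world point X has camera coordinates R X + t; the wrist camera has in their place "hand_eye" (4x4, takes a point from camera to tool coordinates, whose origin is the TCP and whose axes are the flange's). Camera axes: x right, y down, z forward; pixel columns grow to the right and rows downward; lengths in m; the calibration is good to about 2 mm. The wrist camera is an equidistant fisheye: a pixel r from the principal point sees the ray r / f radians off the axis. A picture is of the moment at which its call begins: read the wrist's pose just before it. calibration takes no time and is no camera call.
- finish_job(): hands the job in; it is judged then, once.
Trained networks look in the newest picture that a camera, given by its name, has taken for a name from the list of things; names that differ only in an ending like _2 or _b are one class to them, and where a whole thing is asked for, a point or a joint stands for the part that bears it (a point fixed in the world has none). Each returns a list of dicts, best first, with "p" (0 to 1); they miss things now and then, are a little off and sometimes report something else, mostly with a low value. They report only what shows in the picture. A call takes as long as a camera call.
- masks_of(query, camera): "region" (400x640 bool, what is visible of it) and "position" ([row, column] as shares, 0 to 1, of the picture: columns of its width, rows of its height, amid what is visible of it).
- landmark_of(query, camera): "position" ([row, column] as shares, 0 to 1, of the picture: columns of its width, rows of its height: a listed point, or the origin of a listed thing).
The state is a dict: "t": time; "joints": joint angles; "joint_vel": joint speeds; "effort": joint torques, N m; "position": TCP position; "orientation": TCP orientation; "wrist_force": force on the tool from outside, world axes, zero at the start; "torque": the same for the moment, N m; "opening": finger opening in m; "grip_force": force on a finger pad.
Only numpy, scipy, OpenCV 4.12 (cv2) and the standard library are available. Lean on these libraries where they do the work, as an engineer would, in place of code of your own. Each camera call takes 0.05 s, during which the arm holds its last target. There are 200 camera calls.

### The job

Only one of these three small turntables still runs freely; the other two bind. Before you touch the tin, try all three by pushing the peg of each round by at least a centimetre, gently, never with more than 15 N, and spin the free one on through at least a quarter of a turn. Then stand the tomato tin upright in the marked circle in the middle of the free one without dropping it, and let go with everything at rest and the things round about left where they were.

Things in the scene. Friction and masses are not known exactly. Their poses are not given: they have to be found in the camera images.
- turntable_a: Fixed foot of one of three small turntables of one size and look. Origin: on the turning axis, at the worktop; z up. On it turns, either way, a light wooden disc 140 mm across, 14 to 30 mm above the worktop, with a marked circle 70 mm across in its middle and one upright steel peg near the rim. Over 25 mm of clear worktop round each disc.
- turntable_b: Fixed foot of another turntable, as turntable_a. Origin: on the turning axis, at the worktop; z up. One of the three (which of a, b, c is not told) runs freely: under 1 N on the peg keeps it turning, and let go it coasts on for up to some seconds.
- turntable_c: Fixed foot of another turntable, as turntable_a. Origin: on the turning axis, at the worktop; z up. Two of the three (which is not told) bind, alike in both directions: the peg starts at about 5 N, takes about 8 N at 10 mm from its start and 15 N at 30 mm when pushed slowly (2 N more at 0.1 m/s), and stops at once when let go (it may creep back from beyond 15 mm).
- peg_a (a point): Top of the steel peg on the disc of turntable_a: a round peg 12 mm thick with a round end, rising 35 mm above the disc; its axis is 57 mm from the turning axis. It goes round with the disc.
- disc_a (a joint): Angle of the disc of turntable_a, rad: 0 at the start, growing anticlockwise seen from above, not limited to a turn (0.16 rad is 9 mm at the peg).
- peg_b (a point): Top of the steel peg on the disc of turntable_b: a round peg 12 mm thick with a round end, rising 35 mm above the disc; its axis is 57 mm from the turning axis. It goes round with the disc.
- disc_b (a joint): Angle of the disc of turntable_b, rad: 0 at the start, growing anticlockwise seen from above, not limited to a turn (0.16 rad is 9 mm at the peg).
- peg_c (a point): Top of the steel peg on the disc of turntable_c: a round peg 12 mm thick with a round end, rising 35 mm above the disc; its axis is 57 mm from the turning axis. It goes round with the disc.
- disc_c (a joint): Angle of the disc of turntable_c, rad: 0 at the start, growing anticlockwise seen from above, not limited to a turn (0.16 rad is 9 mm at the peg).
- tin: The loose food tin with a red and white tomato label that stands between the turntables and the back row: a plain round can 57 mm across, 72 mm tall, about 0.2 kg. Origin: centre of its underside; z is up along it. In the middle of a disc it leaves 22 mm to the peg, so the fingers should close on it across the line from the axis to the peg.
- spice_pot: Bystander: green glazed spice pot with a wooden lid, 70 mm across, 84 mm tall, to the left behind the turntables. Origin: centre of its underside.
- onion_1: Bystander: red onion, about 83 mm across and high, to the right behind the turntables. Origin: centre of its underside.
- lemon: Bystander: lemon, 71 mm long, on the right. Origin: centre of its underside.

How it is judged:
By the outcome, as a careful person would: the job done as asked, in the order asked, and still so for the second after the job is handed in, with the robot touching nothing.
It also fails if it takes over 67 s, if anything falls off the work surface, if the arm or the gripper's body presses on something with over 40 N, if the wrist force passes 120 N, or if a joint passes its speed limit or range.

## Working session

There is one attempt and no reset: what is moved stays moved. The work goes in short steps, Python scripts to look and compute and a tool call to move; the robot and the scene stay as the last step left them, time stands still between calls to the robot, and variables do not carry over. Pictures are saved under pics/ and viewed, at most 10 in all, crops included, and the job is handed in when it is done.

Besides the shell and the picture viewer there is one more tool, called after "Request:" as name(argument=value, ...), one argument or row to a line, values as JSON. send_rows: Moves the arm, as the interface text tells. Its arguments: {"type":"object","properties":{"targets":{"type":"array","items":{"type":"array","items":{"type":"number"}}},"fingers":{"type":"number"},"newtons":{"type":"number"}},"required":["targets"]}

```bash
ls; mkdir -p pics
cat > h.py <<'E'
from cell import *
import numpy as np, cv2
from scipy.spatial.transform import Rotation as Ro
def ray(cam,px):  # px = (col,row)
    c=calibration(cam); K=c["mtx"]; K=np.array(K)
    d=np.linalg.solve(K,[px[0],px[1],1.0]); R=np.array(c["R"]); t=np.array(c["t"])
    return -R.T@t, R.T@d
def at_z(cam,px,z):
    o,d=ray(cam,px); return o+d*(z-o[2])/d[2]
def at_depth(cam,px,dep):
    o,d=ray(cam,px); return o+d*dep
def q2R(q): return Ro.from_quat([q[1],q[2],q[3],q[0]]).as_matrix()
def px(r): return (r["position"][1]*640,r["position"][0]*400)
E
python3 - <<'E'
from h import *
s=read_state(); print(s); print(q2R(s["orientation"]).round(3))
for cam in ["top","scene"]:
    im,d=grab_frame(cam); cv2.imwrite(f"pics/{cam}0.png",im[:,:,::-1])
    for q,z in [("turntable_a",0),("peg_a",0.065),("tin",0),("spice_pot",0),("onion_1",0),("lemon",0)]:
        for r in landmark_of(q,cam):
            p=px(r); print(cam,q,round(r["p"],2),np.round(p),at_z(cam,p,z).round(3))
E
```

```text
pics
{'t': 0.0, 'joints': array([ 1.23339410e+00,  1.24508772e-01,  1.65167396e+00,  1.48155155e-05,
        1.36752016e+00, -8.26233115e-02]), 'joint_vel': array([ 0.00200719,  0.00069227, -0.00139475, -0.00066011, -0.00071923,
        0.00150245]), 'effort': array([-7.50667300e-05, -4.23638928e+01, -3.65435994e+01, -1.56043793e-04,
        7.30506654e-03, -1.23273730e-05]), 'position': array([0.16365471, 0.62842388, 0.23005068]), 'orientation': array([-2.27057056e-04,  1.27046608e-01,  9.91896187e-01, -1.03042214e-03]), 'wrist_force': array([0.42110297, 0.79350195, 0.04617195]), 'torque': array([ 0.04573225, -0.01603609,  0.02170535]), 'grip_force': 0.0, 'opening': 0.08553218563586752}
[[-0.968  0.252 -0.001]
 [ 0.252  0.968 -0.002]
 [ 0.    -0.002 -1.   ]]
top turntable_a 0.91 [312. 235.] [0.492 0.108 0.   ]
top turntable_a 0.91 [425. 231.] [ 0.485 -0.201  0.   ]
top turntable_a 0.57 [230. 230.] [0.52  0.332 0.   ]
top peg_a 0.9 [206. 226.] [0.525 0.381 0.065]
top peg_a 0.85 [305. 209.] [0.555 0.121 0.065]
top peg_a 0.57 [422. 231.] [ 0.478 -0.177  0.065]
top peg_a 0.56 [448. 227.] [ 0.485 -0.245  0.065]
top tin 0.74 [322. 174.] [0.663 0.07  0.   ]
top spice_pot 0.57 [250. 180.] [0.658 0.271 0.   ]
top onion_1 0.69 [390. 156.] [ 0.705 -0.126  0.   ]
top lemon 0.7 [427. 167.] [ 0.665 -0.227  0.   ]
scene turntable_a 0.88 [398. 310.] [ 0.48 -0.19  0.  ]
scene turntable_a 0.74 [224. 162.] [0.564 0.448 0.   ]
scene turntable_a 0.69 [296. 237.] [0.49  0.108 0.   ]
scene peg_a 0.79 [426. 309.] [ 0.481 -0.245  0.065]
scene peg_a 0.71 [227. 163.] [0.522 0.376 0.065]
scene peg_a 0.61 [312. 204.] [0.552 0.109 0.065]
scene tin 0.86 [354. 208.] [0.657 0.057 0.   ]
scene spice_pot 0.8 [297. 170.] [0.669 0.264 0.   ]
scene onion_1 0.97 [427. 234.] [ 0.7   -0.132  0.   ]
scene lemon 0.8 [454. 267.] [ 0.655 -0.229 -0.   ]
```

View pics/top0.png

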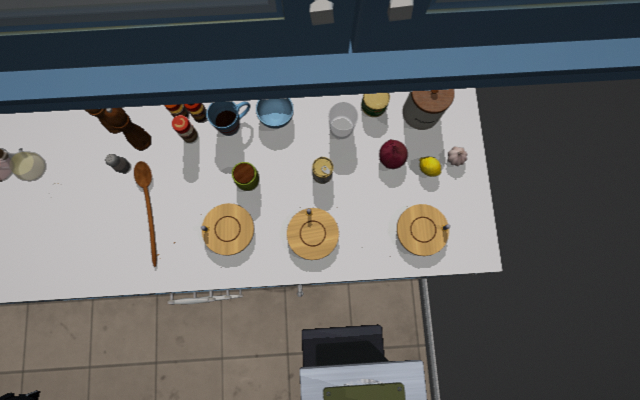

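View pics/scene0.png

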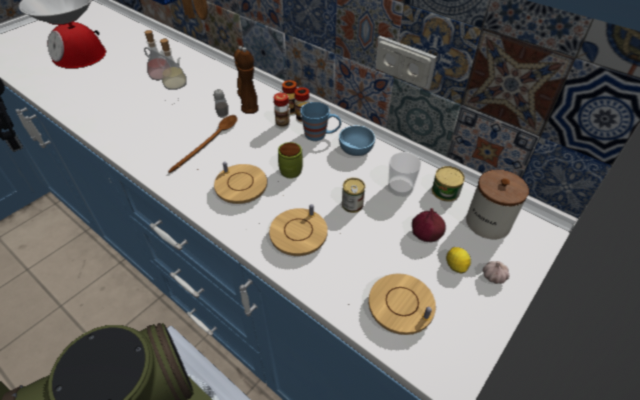

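Top view: discs at about (228,229), (313,233) and (423,230). Their pegs are left (206,228), back (309,211) and right (446,227). The tin is at (322,170), and the rest matches the list. Next I'll refine the disc centres by segmentation.

Run:
```python
from h import *
for cam in ["top","scene"]:
    im,d=grab_frame(cam)
    print(cam,"cam pos",ray(cam,(320,200))[0].round(2))
    for r in masks_of("turntable_a",cam):
        m=r["region"]; ys,xs=np.nonzero(m)
        P=np.array([at_z(cam,(x,y),0.03) for x,y in zip(xs,ys)])
        (c,_),rad=cv2.minEnclosingCircle(P[:,:2].astype(np.float32)),0
        dd=d[m]; Q=np.array([at_depth(cam,(x,y),z) for x,y,z in zip(xs,ys,dd) if z>0])
        top=Q[(Q[:,2]>.022)&(Q[:,2]<.038)]
        mc=(top[:,:2].max(0)+top[:,:2].min(0))/2; peg=Q[Q[:,2]>.048]
        print(cam,"disc",round(r["p"],2),len(xs),"rect c",mc.round(3),"size",np.ptp(top[:,:2],axis=0).round(3),"mean",top.mean(0).round(3),"peg",len(peg),peg.mean(0).round(3) if len(peg) else "")
    for q in ["tin","peg_a"]:
      for r in masks_of(q,cam):
        m=r["region"]; ys,xs=np.nonzero(m)
        Q=np.array([at_depth(cam,(x,y),d[y,x]) for x,y in zip(xs,ys) if d[y,x]>0])
        if len(Q)==0: continue
        if q=="tin":
            t=Q[Q[:,2]>.064]; print(cam,q,round(r["p"],2),"top",len(t),((t.max(0)+t.min(0))/2).round(3),np.ptp(t,axis=0).round(3))
        else: 
            t=Q[Q[:,2]>.04]; print(cam,q,round(r["p"],2),len(t),t.mean(0).round(3) if len(t) else Q.mean(0).round(3))
```

```text
top cam pos [0.36 0.11 1.16]Traceback (most recent call last):
  File "<stdin>", line 9, in <module>
  File "h.py", line 11, in at_depth
    o,d=ray(cam,px); return o+d*dep
        ~~~^^^^^^^^
  File "h.py", line 5, in ray
    c=calibration(cam); K=c["mtx"]; K=np.array(K)
ValueError: time passes only in moves, steps and waits
```

```bash
sed -i 's/^def ray/import functools\n@functools.lru_cache(None)\ndef calib(n): return calibration(n)\ndef ray/; s/c=calibration(cam)/c=calib(cam)/' h.py
cat > m.py <<'E'
from h import *
for cam in ["top","scene"]:
    im,d=grab_frame(cam)
    for r in masks_of("turntable_a",cam):
        m=r["region"]; ys,xs=np.nonzero(m)
        Q=np.array([at_depth(cam,(x,y),d[y,x]) for x,y in zip(xs,ys) if d[y,x]>0])
        top=Q[(Q[:,2]>.022)&(Q[:,2]<.038)]
        mc=(top[:,:2].max(0)+top[:,:2].min(0))/2; peg=Q[Q[:,2]>.048]
        print(cam,"disc",round(r["p"],2),len(xs),"rect c",mc.round(3),"size",np.ptp(top[:,:2],axis=0).round(3),"mean",top.mean(0).round(3),"peg",len(peg),peg.mean(0).round(3) if len(peg) else "")
    for q in ["tin","peg_a"]:
      for r in masks_of(q,cam):
        m=r["region"]; ys,xs=np.nonzero(m)
        Q=np.array([at_depth(cam,(x,y),d[y,x]) for x,y in zip(xs,ys) if d[y,x]>0])
        if len(Q)==0: continue
        if q=="tin":
            t=Q[Q[:,2]>.064]; print(cam,q,round(r["p"],2),"top",len(t),((t.max(0)+t.min(0))/2).round(3),np.ptp(t,axis=0).round(3))
        else: 
            t=Q[Q[:,2]>.04]; print(cam,q,round(r["p"],2),len(t),t.mean(0).round(3) if len(t) else Q.mean(0).round(3))
print(read_state()["t"])
E
python3 m.py
```

```text
top disc 0.8 2215 rect c [0.494 0.106] size [0.138 0.137] mean [0.493 0.106 0.03 ] peg 20 [0.549 0.112 0.062]
top disc 0.66 2193 rect c [ 0.487 -0.189] size [0.138 0.139] mean [ 0.486 -0.187  0.03 ] peg 23 [ 0.486 -0.244  0.059]
top disc 0.57 2173 rect c [0.52  0.331] size [0.139 0.138] mean [0.519 0.33  0.031] peg 21 [0.521 0.386 0.061]
top tin 0.89 top 354 [0.663 0.069 0.07 ] [0.056 0.056 0.012]
top tin 0.69 top 9 [0.523 0.389 0.066] [0.006 0.008 0.005]
top peg_a 0.94 27 [ 0.486 -0.244  0.057]
top peg_a 0.78 26 [0.521 0.386 0.059]
top peg_a 0.59 22 [0.549 0.112 0.061]
scene disc 0.86 3235 rect c [ 0.486 -0.19 ] size [0.139 0.138] mean [ 0.482 -0.192  0.029] peg 46 [ 0.484 -0.248  0.058]
scene disc 0.79 1652 rect c [0.519 0.329] size [0.138 0.14 ] mean [0.516 0.325 0.029] peg 15 [0.521 0.383 0.056]
scene disc 0.58 2299 rect c [0.494 0.104] size [0.14 0.14] mean [0.49  0.101 0.029] peg 28 [0.548 0.109 0.056]
scene tin 0.79 top 323 [0.663 0.067 0.069] [0.058 0.058 0.011]
scene peg_a 0.93 32 [0.521 0.384 0.053]
scene peg_a 0.8 33 [0.547 0.109 0.052]
1.2
```

Request:
send_rows(
  targets=[
    [-60, -26, 0, -7],
    [-120, -52, 20, -14.6],
    [-180, -78, 40, -14.6],
    [-240, -104, 70, -14.6],
    [-300, -130, 100, -14.6],
    [-361, -154, 130, -14.6],
    [-361, -154, 180, -14.6],
    [-361, -154, 185, -14.6],
    [-361, -154, 185, -14.6],
  ],
  fingers=0,
  newtons=40,
)

```text
t: 2.33
position: [0.4734, 0.3885, 0.0448]
orientation: [-0.002, 0.0, 1.0, -0.001]
wrist_force: [0.4, -0.5, 0.5]
opening: -0.0
grip_force: 0.0
```

Request:
send_rows(
  targets=[
    [-10, 0, 0, 0],
    [-20, 0, 0, 0],
    [-23, 0, 0, 0],
    [-25, 0, 0, 0],
    [-27, 0, 0, 0],
    [-29, 0, 0, 0],
    [-31, 0, 0, 0],
    [-33, 0, 0, 0],
    [-35, 0, 0, 0],
  ],
)

```text
t: 3.45
position: [0.5078, 0.389, 0.0461]
orientation: [-0.002, 0.0, 1.0, -0.0]
wrist_force: [-6.7, -0.6, 3.4]
opening: -0.0001
grip_force: 3.3
```

Request:
send_rows(
  targets=[
    [-2, 0, 0, 0],
    [-4, 0, 0, 0],
    [-6, 0, 0, 0],
    [-7, 0, 0, 0],
    [-8, 0, 0, 0],
  ],
)

```text
t: 4.08
position: [0.5149, 0.3887, 0.0461]
orientation: [-0.003, -0.0, 1.0, -0.001]
wrist_force: [-9.3, -1.3, 6.9]
opening: -0.0003
grip_force: 4.5
```

```bash
python3 m.py | grep -E "disc|peg"
```

```text
top disc 0.8 2115 rect c [ 0.487 -0.188] size [0.137 0.139] mean [ 0.486 -0.187  0.03 ] peg 20 [ 0.487 -0.244  0.061]
top disc 0.78 2092 rect c [0.494 0.106] size [0.137 0.132] mean [0.493 0.106 0.03 ] peg 21 [0.55  0.112 0.061]
top disc 0.59 1550 rect c [0.52  0.322] size [0.136 0.122] mean [0.523 0.316 0.031] peg 10 [0.493 0.313 0.217]
top disc 0.16 2178 rect c [0.494 0.106] size [0.137 0.137] mean [0.493 0.106 0.03 ] peg 21 [0.55  0.112 0.061]
top disc 0.16 342 rect c [ 0.66  -0.228] size [0.057 0.055] mean [ 0.654 -0.219  0.033] peg 71 [ 0.659 -0.23   0.05 ]
top peg_a 0.83 22 [0.549 0.112 0.06 ]
top peg_a 0.76 0 [0.523 0.315 0.031]
top peg_a 0.67 27 [ 0.486 -0.242  0.057]
scene disc 0.97 2237 rect c [0.494 0.104] size [0.14  0.139] mean [0.49  0.101 0.029] peg 26 [0.548 0.109 0.057]
scene disc 0.92 3275 rect c [ 0.486 -0.19 ] size [0.141 0.139] mean [ 0.482 -0.192  0.029] peg 43 [ 0.484 -0.248  0.058]
scene disc 0.91 1671 rect c [0.52  0.329] size [0.141 0.139] mean [0.517 0.325 0.029] peg 1 [0.529 0.378 0.052]
scene peg_a 0.93 38 [0.548 0.109 0.053]
scene peg_a 0.76 15 [0.531 0.38  0.047]
scene peg_a 0.67 56 [ 0.484 -0.248  0.055]
```

Request:
send_rows(
  targets=[
    [0, 0, -1.5, 0],
    [-1, 0, -2, 0],
    [-2, 0, -2, 0],
  ],
)

```text
t: 4.85
position: [0.5157, 0.3885, 0.0463]
orientation: [-0.004, 0.0, 1.0, -0.001]
wrist_force: [-8.3, 0.5, 0.5]
opening: -0.0001
grip_force: 4.6
```

Request:
send_rows(
  targets=[
    [-1, 0, -0.3, 0],
    [-2, 0, -0.6, 0],
    [-3, 0, -0.9, 0],
    [-3.5, 0, -1, 0],
    [-3.5, 0, -1, 0],
  ],
)

```text
t: 5.48
position: [0.5183, 0.3881, 0.0464]
orientation: [-0.005, 0.0, 1.0, -0.002]
wrist_force: [-10.6, 0.3, -1.0]
opening: -0.0002
grip_force: 4.9
```

Request:
send_rows(
  targets=[
    [22, 0, 0, 0],
    [22, 0, -50, 0],
    [0, -50, -60, 0],
    [-28, -110, -60, 0],
    [-28, -170, -60, 0],
    [-28, -232, -60, 0],
    [-28, -232, -20, 0],
    [-28, -232, 2, 0],
    [-28, -232, 2, 0],
  ],
)

```text
t: 6.6
position: [0.5493, 0.1563, 0.0452]
orientation: [-0.002, 0.0, 1.0, -0.0]
wrist_force: [-0.2, 0.6, -0.1]
opening: -0.0002
grip_force: 0.0
```

```bash
python3 m.py | grep -E "disc|peg"
```

```text
top disc 0.76 2084 rect c [0.521 0.332] size [0.138 0.138] mean [0.52  0.33  0.031] peg 18 [0.535 0.384 0.061]
top disc 0.72 394 rect c [0.497 0.056] size [0.111 0.038] mean [0.498 0.056 0.03 ] peg 8 [0.451 0.082 0.407]
top disc 0.68 2109 rect c [ 0.487 -0.188] size [0.138 0.138] mean [ 0.486 -0.187  0.03 ] peg 19 [ 0.486 -0.244  0.059]
top peg_a 0.8 0 [0.497 0.055 0.03 ]
top peg_a 0.77 26 [ 0.486 -0.243  0.056]
top peg_a 0.57 25 [0.535 0.385 0.058]
scene disc 0.93 2266 rect c [0.494 0.103] size [0.141 0.138] mean [0.49  0.101 0.029] peg 32 [0.548 0.109 0.058]
scene disc 0.66 1666 rect c [0.518 0.329] size [0.138 0.139] mean [0.516 0.325 0.029] peg 12 [0.533 0.381 0.054]
scene disc 0.62 3348 rect c [ 0.487 -0.191] size [0.141 0.139] mean [ 0.482 -0.192  0.029] peg 44 [ 0.484 -0.248  0.058]
scene peg_a 0.8 32 [0.547 0.109 0.052]
scene peg_a 0.79 57 [ 0.484 -0.248  0.055]
scene peg_a 0.71 30 [0.535 0.382 0.051]
```

The left table binds: 10 N at 13–14 mm, and it stayed put. Next is the middle one.

Request:
send_rows(
  targets=[
    [0, -10, 0, 0],
    [0, -16, 0, 0],
    [0, -18, 0, 0],
    [0, -20, 0, 0],
    [0, -22, 0, 0],
    [0, -24, 0, 0],
    [0, -26, 0, 0],
    [0, -28, 0, 0],
  ],
)

```text
t: 8.0
position: [0.551, 0.1299, 0.0474]
orientation: [0.0, 0.0, 1.0, 0.001]
wrist_force: [0.8, 6.0, -0.7]
opening: -0.0001
grip_force: 2.9
```

Request:
send_rows(
  targets=[
    [0, -2, 0, 0],
    [0, -4, 0, 0],
    [0, -6, 0, 0],
    [0, -8, 0, 0],
    [0, -9, 0, 0],
    [0, -10, 0, 0],
    [0, -10, 0, 0],
  ],
)

```text
t: 8.88
position: [0.5518, 0.1208, 0.0476]
orientation: [0.001, 0.0, 1.0, 0.002]
wrist_force: [3.1, 7.7, -2.4]
opening: 0.0001
grip_force: 3.9
```

```bash
python3 m.py | grep -E "disc|peg"
```

```text
top disc 0.98 2173 rect c [ 0.487 -0.189] size [0.138 0.14 ] mean [ 0.486 -0.187  0.03 ] peg 23 [ 0.486 -0.244  0.059]
top disc 0.59 2202 rect c [0.521 0.332] size [0.139 0.137] mean [0.519 0.33  0.031] peg 23 [0.535 0.385 0.062]
top peg_a 0.78 25 [0.535 0.383 0.058]
top peg_a 0.56 27 [ 0.486 -0.244  0.057]
top peg_a 0.23 106 [0.676 0.063 0.069]
scene disc 0.98 3287 rect c [ 0.486 -0.191] size [0.139 0.138] mean [ 0.482 -0.192  0.029] peg 47 [ 0.484 -0.248  0.058]
scene disc 0.7 2222 rect c [0.493 0.103] size [0.139 0.139] mean [0.49  0.1   0.029] peg 32 [0.548 0.1   0.058]
scene disc 0.6 1784 rect c [0.52  0.329] size [0.141 0.139] mean [0.517 0.326 0.029] peg 27 [0.534 0.382 0.058]
scene disc 0.59 1761 rect c [0.52  0.329] size [0.141 0.139] mean [0.517 0.326 0.029] peg 27 [0.534 0.382 0.058]
scene peg_a 0.74 17 [0.533 0.38  0.05 ]
scene peg_a 0.71 46 [0.547 0.101 0.054]
scene peg_a 0.55 56 [ 0.483 -0.248  0.056]
```

Request:
send_rows(
  targets=[
    [0, -1.5, 0, 0],
    [0, -3, 0, 0],
    [0, -4.5, 0, 0],
    [0, -5.5, 0, 0],
    [0, -5.5, 0, 0],
  ],
)

```text
t: 9.9
position: [0.5519, 0.1157, 0.0476]
orientation: [0.002, 0.0, 1.0, 0.002]
wrist_force: [3.5, 8.5, -3.8]
opening: -0.0002
grip_force: 4.6
```

Request:
send_rows(
  targets=[
    [0, 20, 0, 0],
    [0, 20, -50, 0],
    [20, -35, -60, 0],
    [40, -92, -60, 0],
    [60, -150, -60, 0],
    [80, -208, -60, 0],
    [95, -266, -60, 0],
    [105, -320, -60, 0],
    [105, -359, -60, 0],
    [105, -359, -10, 0],
    [105, -359, 2, 0],
    [105, -359, 2, 0],
  ],
)

```text
t: 11.4
position: [0.4453, -0.2444, 0.0444]
orientation: [-0.001, -0.0, 1.0, 0.001]
wrist_force: [0.2, -0.4, 0.6]
opening: 0.0003
grip_force: 0.0
```

```bash
python3 m.py | grep -E "disc|peg";python3 -c "
from cell import *;print(read_state()['joints'].round(2))"
```

```text
top disc 0.94 2019 rect c [ 0.487 -0.187] size [0.138 0.136] mean [ 0.488 -0.183  0.03 ] peg 27 [ 0.481 -0.235  0.071]
top disc 0.76 2179 rect c [0.494 0.106] size [0.138 0.137] mean [0.493 0.106 0.03 ] peg 20 [0.549 0.097 0.062]
top peg_a 0.91 24 [0.535 0.384 0.058]
top peg_a 0.71 34 [ 0.481 -0.235  0.069]
top peg_a 0.64 21 [0.549 0.098 0.061]
scene disc 0.69 1694 rect c [ 0.477 -0.19 ] size [0.122 0.138] mean [ 0.459 -0.177  0.029] peg 6 [ 0.438 -0.229  0.073]
scene peg_a 0.79 10 [ 0.425 -0.225  0.107]
scene peg_a 0.55 0 [0.434 0.071 0.022]
[-0.61  0.01  2.11 -0.    1.02 -2.18]
```

Request:
send_rows(
  targets=[
    [0, 0, -40, 0],
    [-40, 0, -45, 0],
    [-82, 0, -40, 0],
    [-82, 0, 0, 0],
    [-82, 0, 0, 0],
    [-72, 0, 0, 0],
    [-70, 0, 0, 0],
    [-68, 0, 0, 0],
    [-66, 0, 0, 0],
    [-64, 0, 0, 0],
    [-62, 0, 0, 0],
    [-60, 0, 0, 0],
  ],
)

```text
t: 13.3
position: [0.5057, -0.2455, 0.0452]
orientation: [-0.0, -0.0, 1.0, 0.0]
wrist_force: [-0.6, -0.1, -0.5]
opening: 0.0001
grip_force: 0.0
```

Request:
send_rows(
  targets=[
    [2, -0.6, 0, 2],
    [4, -1.2, 0, 4],
    [7, -1.9, 0, 7],
    [11, -2.6, 0, 11],
    [15, -3, 0, 15],
    [19, -3.1, 0, 19],
    [23, -3, 0, 23],
    [27.5, -2.5, 0, 27],
  ],
)

```text
t: 14.3
position: [0.4783, -0.2481, 0.0454]
orientation: [0.0, 0.235, 0.972, -0.0]
wrist_force: [-0.5, 0.9, -0.4]
opening: 0.0003
grip_force: 0.0
```

```bash
python3 m.py | grep -E "disc|peg"
```

```text
top disc 0.88 2193 rect c [0.494 0.106] size [0.137 0.137] mean [0.493 0.106 0.03 ] peg 18 [0.55  0.097 0.063]
top disc 0.68 1927 rect c [ 0.487 -0.182] size [0.138 0.126] mean [ 0.485 -0.18   0.03 ] peg 13 [ 0.47  -0.215  0.113]
top disc 0.68 2152 rect c [0.521 0.331] size [0.139 0.138] mean [0.519 0.33  0.031] peg 22 [0.535 0.384 0.062]
top disc 0.22 2097 rect c [0.52  0.331] size [0.135 0.138] mean [0.519 0.33  0.031] peg 21 [0.535 0.384 0.062]
top peg_a 0.97 13 [ 0.461 -0.229  0.073]
top peg_a 0.78 21 [0.549 0.098 0.06 ]
top peg_a 0.76 26 [0.535 0.384 0.059]
scene disc 0.91 692 rect c [0.461 0.09 ] size [0.075 0.112] mean [0.452 0.081 0.028] peg 7 [ 0.206 -0.132  0.473]
scene disc 0.79 2652 rect c [ 0.485 -0.191] size [0.138 0.137] mean [ 0.474 -0.185  0.029] peg 48 [ 0.456 -0.24   0.059]
scene peg_a 0.83 61 [ 0.456 -0.239  0.057]
scene peg_a 0.61 0 [0.451 0.08  0.028]
```

Request:
send_rows(
  targets=[
    [6, -1.7, 0, 6],
    [12, -2.7, 0, 12],
    [18.2, -3.1, 0, 18],
    [24.4, -2.9, 0, 24],
    [30.5, -2, 0, 30],
    [36.5, -0.5, 0, 36],
    [42.3, 1.7, 0, 42],
    [48, 4.4, 0, 48],
    [53, 7.7, 0, 54],
    [58, 11.5, 0, 60],
    [62.4, 15.9, 0, 66],
    [66.4, 20.6, 0, 72],
  ],
)

```text
t: 16.2
position: [0.4286, -0.1994, 0.0454]
orientation: [0.0, 0.761, 0.648, 0.0]
wrist_force: [0.4, 0.2, -0.4]
opening: -0.0002
grip_force: 0.0
```

```bash
cat > peg.py <<'E'
from h import *
for cam in ["top","scene"]:
    im,d=grab_frame(cam)
    for r in masks_of("peg_a",cam):
        ys,xs=np.nonzero(r["region"])
        Q=np.array([at_depth(cam,(x,y),d[y,x]) for x,y in zip(xs,ys) if d[y,x]>0])
        t=Q[(Q[:,2]>.04)&(Q[:,2]<.07)]
        if len(t)>3:
            m=t.mean(0); v=m[:2]-[.4867,-.1895]
            print(cam,round(r["p"],2),len(t),m.round(3),"R-angle",np.degrees(np.arctan2(v[1],v[0])).round(1),np.hypot(*v).round(3))
s=read_state();print(s["t"],s["position"].round(4),s["joints"].round(2),q2R(s["orientation"])[:,:2].round(3).tolist())
E
python3 peg.py
```

```text
top 0.96 21 [0.549 0.098 0.06 ] R-angle 77.7 0.294
top 0.7 25 [0.535 0.384 0.059] R-angle 85.2 0.576
top 0.61 24 [ 0.431 -0.179  0.057] R-angle 169.5 0.057
16.4 [ 0.4287 -0.1996  0.0454] [-0.55 -0.07  2.19 -0.    1.03 -0.39] [[0.154, 0.988], [0.988, -0.154], [-0.0, 0.0]]
```

Request:
send_rows(
  targets=[
    [-20, 0, 0, 0],
    [-25, 0, -40, 0],
    [-25, 0, -90, -8],
    [20, 20, -115, -18],
    [65, 45, -115, -28],
    [110, 75, -115, -38],
    [155, 100, -115, -48],
    [200, 130, -115, -58],
    [250, 160, -115, -68],
    [290, 182, -115, -78],
    [300, 190, -115, -88],
    [300, 190, -115, -88],
  ],
  fingers=1,
)

```text
t: 17.9
position: [0.6637, 0.0677, 0.1599]
orientation: [-0.0, 0.096, 0.995, -0.0]
wrist_force: [-0.1, 0.1, -0.8]
opening: 0.0851
grip_force: 0.0
```

```bash
python3 peg.py
python3 - <<'E'
from h import *
s=read_state(); im,d=grab_frame("wrist"); cv2.imwrite("pics/w1.png",im[:,:,::-1])
c=calib("wrist");K=np.array(c["mtx"]);H=np.array(c["hand_eye"]);print(K.round(1).tolist(),H.round(3).tolist())
for r in masks_of("tin","wrist"):
    ys,xs=np.nonzero(r["region"]); z=d[ys,xs]; k=z>0; xs,ys,z=xs[k],ys[k],z[k]
    a=(xs-K[0,2])/K[0,0]; b=(ys-K[1,2])/K[1,1]; th=np.hypot(a,b); f=np.where(th>1e-6,np.tan(th)/np.maximum(th,1e-6),1)
    P=np.c_[a*f*z,b*f*z,z]; T=P@H[:3,:3].T+H[:3,3]; W=T@q2R(s["orientation"]).T+s["position"]
    t=W[W[:,2]>.064]; print(round(r["p"],2),len(W),len(t),((t.max(0)+t.min(0))/2).round(4) if len(t) else W.mean(0),np.ptp(t,axis=0).round(3) if len(t) else "")
E
```

```text
top 0.81 25 [ 0.435 -0.162  0.058] R-angle 152.2 0.059
top 0.77 24 [0.535 0.384 0.058] R-angle 85.2 0.575
scene 0.81 37 [0.534 0.382 0.054] R-angle 85.2 0.573
scene 0.8 57 [ 0.432 -0.167  0.055] R-angle 157.5 0.059
scene 0.61 43 [0.548 0.094 0.053] R-angle 77.8 0.29
18.1 [0.6627 0.0662 0.1602] [ 0.02  0.21  1.68 -0.    1.26 -1.36] [[-0.981, 0.193], [0.193, 0.981], [0.0, -0.0]]
[[309.7, 0.0, 313.2], [0.0, 309.7, 200.3], [0.0, 0.0, 1.0]] [[-0.0, -0.962, -0.272, 0.071], [1.0, -0.001, 0.001, 0.0], [-0.001, -0.272, 0.962, -0.144], [0.0, 0.0, 0.0, 1.0]]
0.57 4614 3991 [0.661  0.0687 0.0694] [0.058 0.057 0.011]
```

Request:
send_rows(
  targets=[
    [0, 1, 40, 0],
    [0, 1, 80, 0],
    [0, 1, 110, 0],
    [0, 1, 126, 0],
    [0, 1, 132, 0],
    [0, 1, 132, 0],
  ],
  newtons=30,
)

```text
t: 18.95
position: [0.6639, 0.0679, 0.0292]
orientation: [0.001, 0.096, 0.995, 0.0]
wrist_force: [1.3, -0.5, 0.5]
opening: 0.0853
grip_force: 0.0
```

Request:
send_rows(
  targets=[
    [0, 0, 0, 0],
    [0, 0, 0, 0],
    [0, 0, 0, 0],
    [0, 0, 0, 0],
    [0, 0, 0, 0],
    [0, 0, 0, 0],
  ],
  fingers=0.5,
)

```text
t: 19.7
position: [0.6645, 0.0681, 0.03]
orientation: [0.001, 0.096, 0.995, 0.0]
wrist_force: [-1.1, -0.2, 5.9]
opening: 0.0565
grip_force: 32.5
```

Request:
send_rows(
  targets=[
    [0, 0, -20, 0],
    [0, 0, -60, 0],
    [0, 0, -90, 0],
    [0, 0, -90, 0],
  ],
)

```text
t: 20.2
position: [0.6654, 0.0681, 0.1223]
orientation: [0.003, 0.096, 0.995, 0.0]
wrist_force: [0.8, 0.2, -1.8]
opening: 0.0569
grip_force: 32.6
```

```bash
python3 peg.py; python3 peg.py; python3 m.py | grep disc
```

```text
top 0.68 25 [ 0.435 -0.162  0.059] R-angle 152.3 0.058
top 0.65 23 [0.535 0.383 0.056] R-angle 85.2 0.575
scene 0.85 30 [0.548 0.094 0.051] R-angle 77.9 0.29
scene 0.84 15 [0.533 0.381 0.047] R-angle 85.3 0.572
scene 0.59 56 [ 0.432 -0.167  0.055] R-angle 157.6 0.059
20.4 [0.6618 0.068  0.1159] [ 0.02  0.25  1.71  0.    1.19 -1.36] [[-0.982, 0.191], [0.191, 0.982], [0.004, -0.001]]
top 0.97 24 [ 0.435 -0.162  0.058] R-angle 152.0 0.059
top 0.77 26 [0.535 0.385 0.06 ] R-angle 85.2 0.576
scene 0.69 41 [0.548 0.094 0.054] R-angle 77.7 0.29
scene 0.69 54 [ 0.432 -0.167  0.055] R-angle 157.6 0.059
scene 0.55 35 [0.548 0.094 0.053] R-angle 77.9 0.29
20.6 [0.6625 0.068  0.1167] [ 0.02  0.25  1.7   0.    1.19 -1.36] [[-0.982, 0.191], [0.191, 0.982], [0.003, -0.001]]
top disc 0.87 2160 rect c [0.52  0.331] size [0.136 0.138] mean [0.519 0.33  0.031] peg 23 [0.535 0.385 0.061]
top disc 0.84 658 rect c [0.497 0.149] size [0.123 0.052] mean [0.497 0.146 0.03 ] peg 0 
top disc 0.59 2154 rect c [ 0.487 -0.189] size [0.138 0.14 ] mean [ 0.487 -0.189  0.03 ] peg 22 [ 0.435 -0.163  0.061]
scene disc 0.92 2281 rect c [0.494 0.103] size [0.14 0.14] mean [0.49  0.101 0.029] peg 30 [0.548 0.094 0.058]
scene disc 0.73 3285 rect c [ 0.486 -0.191] size [0.141 0.138] mean [ 0.483 -0.193  0.029] peg 41 [ 0.433 -0.167  0.059]
scene disc 0.67 1704 rect c [0.519 0.329] size [0.14  0.139] mean [0.516 0.326 0.029] peg 27 [0.534 0.382 0.058]
```

Request:
send_rows(
  targets=[
    [5, -10, -15, 0],
    [17, -40, -20, 2],
    [34, -78, -20, 4],
    [51, -118, -20, 6],
    [68, -158, -20, 8],
    [85, -198, -20, 11],
    [102, -238, -20, 14],
    [115, -268, -20, 14],
    [122, -283, -20, 14],
    [123, -286, -20, 14],
    [123, -286, -20, 14],
  ],
)

```text
t: 22.38
position: [0.4885, -0.1889, 0.1387]
orientation: [0.0, 0.216, 0.976, 0.0]
wrist_force: [-0.2, -0.1, -2.2]
opening: 0.0566
grip_force: 32.8
```

Run:
```python
from h import *
s=read_state(); print(s["position"].round(4),s["wrist_force"].round(1),q2R(s["orientation"]).round(3).tolist())
for cam in ["wrist","scene"]:
    im,d=grab_frame(cam); cv2.imwrite(f"pics/{cam}2.png",im[:,:,::-1])
    for r in masks_of("tin",cam):
        m=r["region"]; ys,xs=np.nonzero(m); print(cam,r["p"],len(xs))
        if cam=="scene":
            Q=np.array([at_depth(cam,(x,y),d[y,x]) for x,y in zip(xs,ys) if d[y,x]>0]); print(Q.min(0).round(3),Q.max(0).round(3))
```

```text
[ 0.4885 -0.1889  0.1387] [-0.2 -0.1 -2.2] [[-0.906, 0.422, 0.001], [0.422, 0.906, 0.0], [-0.001, 0.0, -1.0]]
wrist 0.67 16744
scene 0.82 838
[ 0.458 -0.215 -0.002] [ 0.568 -0.122  0.229]
```

View pics/wrist2.png

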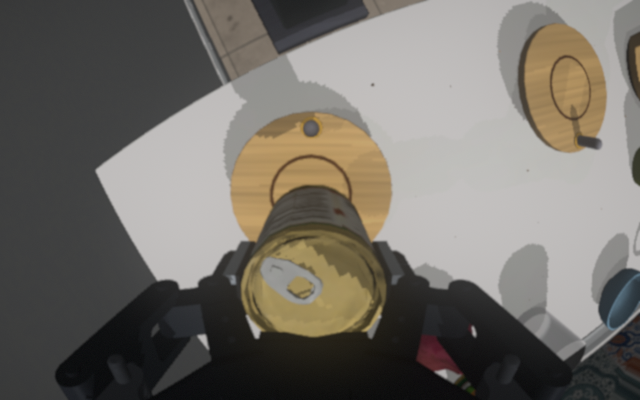

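View pics/scene2.png

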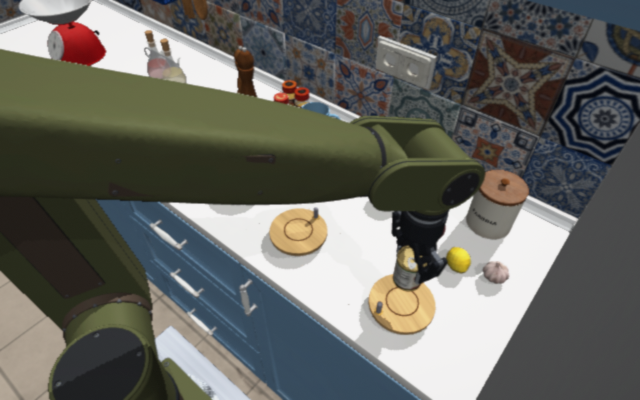

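Tin top at (312,282) is in line with the disc's middle and the peg at (311,128). The disc is still, so I'll lower the tin.

Request:
send_rows(
  targets=[
    [0, 0, 25, 0],
    [0, 0, 50, 0],
    [0, 0, 65, 0],
    [0, 0, 71, 0],
    [0, 0, 73, 0],
    [0, 0, 73, 0],
  ],
)

```text
t: 23.32
position: [0.4886, -0.1895, 0.0661]
orientation: [0.001, 0.216, 0.976, -0.0]
wrist_force: [-0.3, 0.4, -0.3]
opening: 0.0566
grip_force: 32.8
```

Run:
```python
from h import *
s=read_state(); print(s["position"].round(4),s["wrist_force"].round(1))
im,d=grab_frame("wrist"); cv2.imwrite("pics/wrist3.png",im[:,:,::-1])
im,d=grab_frame("scene"); cv2.imwrite("pics/scene3.png",cv2.resize(im[240:350,350:470,::-1],None,fx=5,fy=5))
```

```text
[ 0.4886 -0.1895  0.0661] [-0.3  0.4 -0.3]
```

View pics/scene3.png

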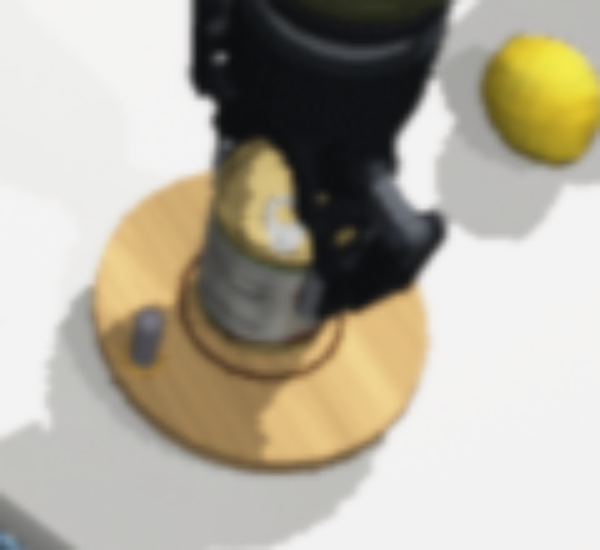

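View pics/wrist3.png

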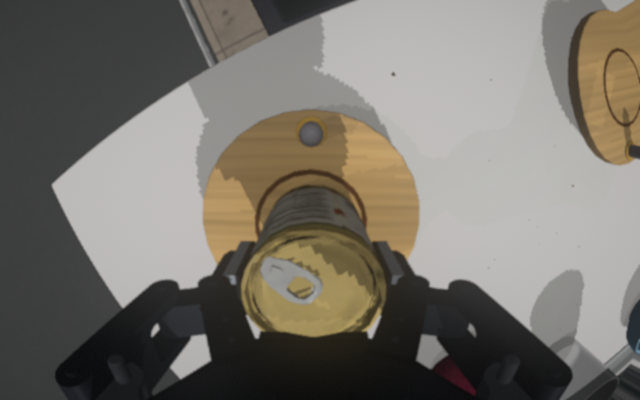

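Run:
```python
from h import *
c=calib("scene");K=np.array(c["mtx"]);R=np.array(c["R"]);t=np.array(c["t"])
def proj(P): q=(K@(R@P.T+t[:,None])); return (q[:2]/q[2]).T
a=np.linspace(0,2*np.pi,200)
def circ(x,y,z,r):
    p=proj(np.c_[x+r*np.cos(a),y+r*np.sin(a),z+0*a]); p=(p-[350,240])*5; return p.min(0).round(),p.max(0).round()
print("disc",circ(.4867,-.1895,.03,.07)); print("ring",circ(.4867,-.1895,.03,.035))
for z in (.03,.033,.036,.04): print(z,circ(.4875,-.189,z,.0285))
print("top",circ(.4875,-.189,.036+.072,.0285))
im,d=grab_frame("wrist"); s=read_state(); c=calib("wrist");K=np.array(c["mtx"]);H=np.array(c["hand_eye"])
r=masks_of("tin","wrist")[0]
ys,xs=np.nonzero(r["region"]); z=d[ys,xs]; k=z>0; xs,ys,z=xs[k],ys[k],z[k]
u=(xs-K[0,2])/K[0,0]; b=(ys-K[1,2])/K[1,1]; th=np.hypot(u,b); f=np.tan(th)/np.maximum(th,1e-6)
P=np.c_[u*f*z,b*f*z,z]; W=(P@H[:3,:3].T+H[:3,3])@q2R(s["orientation"]).T+s["position"]
print("tin z pct",np.percentile(W[:,2],[0.5,2,50,90,98]).round(4), s["wrist_force"].round(1))
tp=W[W[:,2]>np.percentile(W[:,2],90)-.005]; print(((tp.max(0)+tp.min(0))/2).round(4),np.ptp(tp,axis=0).round(3))
```

```text
disc (array([ 90., 161.]), array([429., 458.]))
ring (array([174., 230.]), array([343., 378.]))
0.03 (array([190., 241.]), array([328., 361.]))
0.033 (array([191., 237.]), array([329., 358.]))
0.036 (array([192., 233.]), array([330., 354.]))
0.04 (array([193., 228.]), array([331., 349.]))
top (array([212., 136.]), array([359., 259.]))
tin z pct [0.038  0.047  0.1056 0.1081 0.1093] [ 0.5 -0.3 -2.5]
[ 0.4841 -0.1895  0.1228] [0.055 0.06  0.04 ]
```

Request:
send_rows(
  targets=[
    [0, 0, 2, 0],
    [0, 0, 4, 0],
    [0, 0, 4.5, 0],
    [0, 0, 4.5, 0],
    [0, 0, 4.5, 0],
  ],
)

```text
t: 24.15
position: [0.4881, -0.1892, 0.0609]
orientation: [0.0, 0.216, 0.976, -0.0]
wrist_force: [-0.3, -0.7, -1.4]
opening: 0.0568
grip_force: 32.8
```

Request:
send_rows(
  targets=[
    [0, 0, 0.5, 0],
    [0, 0, 1, 0],
    [0, 0, 1, 0],
    [0, 0, 1, 0],
  ],
)

```text
t: 24.65
position: [0.4881, -0.1893, 0.06]
orientation: [0.0, 0.216, 0.976, -0.0]
wrist_force: [-0.9, 0.4, 0.1]
opening: 0.0567
grip_force: 32.8
```

Request:
send_rows(
  targets=[
    [0, 0, 0.5, 0],
    [0, 0, 1, 0],
    [0, 0, 1, 0],
    [0, 0, 1, 0],
  ],
)

```text
t: 25.15
position: [0.4882, -0.1893, 0.06]
orientation: [-0.0, 0.216, 0.976, -0.0]
wrist_force: [-3.8, 1.1, 7.3]
opening: 0.0566
grip_force: 33.3
```

Request:
send_rows(
  targets=[
    [0, 0, -0.5, 0],
    [0, 0, -0.7, 0],
    [0, 0, -0.7, 0],
  ],
  newtons=20,
)

```text
t: 25.52
position: [0.4883, -0.1894, 0.06]
orientation: [0.0, 0.216, 0.976, -0.0]
wrist_force: [-2.9, -0.2, 5.3]
opening: 0.0568
grip_force: 33.2
```

Request:
send_rows(
  targets=[
    [0, 0, 0, 0],
    [0, 0, 0, 0],
    [0, 0, 0, 0],
    [0, 0, 0, 0],
    [0, 0, 0, 0],
    [0, 0, 0, 0],
  ],
  fingers=0.95,
)

```text
t: 26.28
position: [0.4881, -0.1893, 0.0595]
orientation: [0.0, 0.216, 0.976, 0.0]
wrist_force: [0.8, 0.9, 0.1]
opening: 0.0808
grip_force: 0.0
```

```bash
cat > t.py <<'E'
from h import *
for cam in ["scene","top"]:
    im,d=grab_frame(cam)
    for r in masks_of("tin",cam)[:1]:
        ys,xs=np.nonzero(r["region"]); Q=np.array([at_depth(cam,(x,y),d[y,x]) for x,y in zip(xs,ys) if d[y,x]>0])
        t=Q[(Q[:,2]>.09)&(Q[:,2]<.115)]; print(cam,r["p"],len(t),((t.max(0)+t.min(0))/2).round(4) if len(t) else Q.mean(0),np.ptp(t,axis=0).round(3) if len(t) else "")
s=read_state();print(s["t"],s["wrist_force"].round(1),s["opening"])
E
python3 t.py; python3 peg.py
```

```text
scene 0.59 401 [ 0.4822 -0.1912  0.0967] [0.049 0.061 0.013]
26.475 [-0.1 -0.3 -0.1] 0.08109576888134351
top 0.93 6 [ 0.435 -0.159  0.049] R-angle 149.5 0.06
top 0.79 24 [0.535 0.384 0.058] R-angle 85.2 0.575
top 0.64 19 [0.55  0.098 0.061] R-angle 77.6 0.294
scene 0.91 55 [ 0.433 -0.167  0.055] R-angle 157.0 0.058
26.675 [ 0.488  -0.1893  0.0595] [-0.47  0.02  2.07 -0.    1.05 -1.61] [[-0.906, 0.423], [0.423, 0.906], [-0.0, -0.0]]
```

Request:
send_rows(
  targets=[
    [0, 0, -5, 0],
    [0, 0, -15, 0],
    [0, 0, -35, 0],
    [0, 0, -65, 0],
    [0, 0, -105, 0],
    [0, 0, -150, 0],
    [60, 0, -170, 0],
    [120, 0, -170, 0],
    [120, 0, -170, 0],
    [120, 0, -170, 0],
  ],
)

```text
t: 27.92
position: [0.3797, -0.1387, 0.2306]
orientation: [0.001, 0.216, 0.976, -0.0]
wrist_force: [0.4, -0.4, -0.3]
opening: 0.081
grip_force: 0.0
```

```bash
python3 t.py; python3 m.py
python3 - <<'E'
from h import *
for cam in ["top","scene"]:
    im,d=grab_frame(cam)
    cv2.imwrite(f"pics/{cam}9.png",im[:,:,::-1])
    for q in ["spice_pot","onion_1","lemon"]:
        r=landmark_of(q,cam)
        if r: print(cam,q,at_z(cam,px(r[0]),0).round(3))
E
```

```text
scene 0.82 611 [ 0.4861 -0.1895  0.0975] [0.058 0.056 0.015]
top 0.76 419 [ 0.488  -0.1877  0.0983] [0.056 0.058 0.017]
28.125 [-0.4  0.2 -0.2] 0.08099427476234627
top disc 0.84 2081 rect c [0.52 0.33] size [0.136 0.135] mean [0.519 0.33  0.031] peg 21 [0.535 0.384 0.062]
top disc 0.78 2065 rect c [0.493 0.105] size [0.135 0.135] mean [0.493 0.105 0.03 ] peg 16 [0.549 0.097 0.061]
top disc 0.76 1207 rect c [ 0.492 -0.186] size [0.128 0.135] mean [ 0.497 -0.174  0.03 ] peg 40 [ 0.455 -0.15   0.167]
top tin 0.37 top 7 [0.552 0.096 0.065] [0.008 0.006 0.002]
top peg_a 0.76 34 [ 0.453 -0.159  0.165]
top peg_a 0.74 21 [0.549 0.098 0.059]
top peg_a 0.65 26 [0.535 0.384 0.06 ]
top peg_a 0.4 20 [0.549 0.098 0.059]
scene disc 0.94 2204 rect c [0.493 0.103] size [0.139 0.138] mean [0.49  0.1   0.029] peg 19 [0.547 0.094 0.056]
scene disc 0.83 2239 rect c [ 0.484 -0.19 ] size [0.136 0.139] mean [ 0.47  -0.199  0.029] peg 50 [ 0.437 -0.167  0.064]
scene tin 0.76 top 811 [ 0.487 -0.19   0.084] [0.058 0.056 0.04 ]
scene tin 0.68 top 10 [ 0.395 -0.019  0.276] [0.305 0.229 0.421]
scene peg_a 0.88 53 [ 0.43  -0.168  0.064]
scene peg_a 0.73 29 [0.547 0.094 0.051]
28.525
top spice_pot [0.653 0.268 0.   ]
top onion_1 [ 0.702 -0.131  0.   ]
top lemon [ 0.666 -0.24   0.   ]
scene onion_1 [ 0.701 -0.136  0.   ]
scene lemon [ 0.663 -0.223  0.   ]
```

View pics/scene9.png

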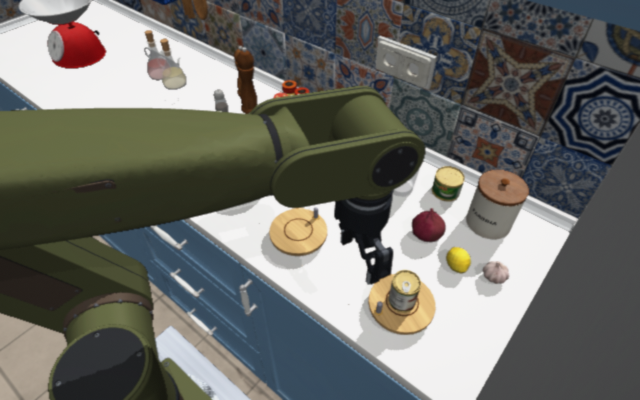

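The tin stands upright in the circle of the free table, within 1–2 mm of the disc's axis. Everything else is where it was, and the robot is clear of it all.

```bash
python3 -c "
from cell import *
print(finish_job())"
```

```text
the job is handed in; nothing more can be done
None
```

The job is handed in: the right-hand turntable (seen from the robot) runs freely and was spun about 115°, the other two bind (tested about 14 mm each, at most about 12 N in the readings), and the tin stands upright in the free one's circle within about 2 mm of centre.

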